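Take the top tin from the sprung pin-tin caddy

TASK

Take the green pin tin off the top of the spring-loaded caddy: press on it lightly, slide it forward out of the open mouth, then take hold of it and lay it flat in the wooden tray, lengthwise along the tray. Do not drop the tin, let the next tin spring up squarely into its place in the caddy, and leave the other things on the desk where they are.

Things in the scene. Friction and masses are not known exactly. Their poses are not given: they have to be found in the camera images.
- mouth (a point): Fixed grey caddy, 94 mm high on a 130 x 90 mm foot. This point: centre of its inside (93 mm along x, 57 mm along y, walls 5 mm), level with the underside of its lips, 90 mm above the desk. x points to the closed back, -x out of the open front mouth (roughly to the robot), z up. Black lips, 4 mm thick, over both sides and the back leave a window 44 mm wide in y, from x = 40 mm to the front.
- front_edge (a point): Middle of the top edge of the caddy's front wall, 49 mm in front of (-x) and 17 mm below the point 'mouth'. Only the top tin (14 mm) slides out over it, with 3 mm to spare below: pushed down further than that the tin catches on this wall. Axes as 'mouth'.
- follower (a joint): Height of the caddy's spring plate in m, 0 at the start, plus is up, 0.014 when one tin is gone. It pushes the tins up against the lips with about 8 N; pressed harder, the stack sinks 3 mm per extra newton. Tins and caddy are smooth (friction about 0.15): closed fingertips that hold the lid some 1.5 mm down, just free of the lips, drag the top tin forward; the wall holds back the others.
- tin_top_centre (a point): Centre of the green flat tin, 90 (x) x 54 (y) x 14 (z) mm, about 60 g, at the top of the stack; its axes start parallel to the caddy's. Its lid is flat and lies at the lips' underside. Its sides are covered by the caddy's walls until it is slid out; it stays put, held by lips and spring, when half out.
- tin_next_centre (a point): Centre of the blue tin, same size, directly below the green one at the start.
- tin_last_centre (a point): Centre of the yellow tin, same size, at the bottom of the stack.
- tray_in (a point): Centre of the inner floor of the fixed wooden tray, 160 (x) x 135 (y) mm outside, 16 mm high, walls 4 mm, inside 152 x 127 mm, floor 4 mm above the desk; x lies along its length. It may stand on the left or the right of the caddy, a fixed blue notebook (110 x 150 x 15 mm) on the other side.
- highlighter: Yellow highlighter with black cap, 128 x 26 x 18 mm, lying in front of the caddy across the robot's view; origin on its underside near the middle. Bystander.
- sharpener: Red pencil sharpener with twist cap, 38 mm across, 49 mm high; origin at the centre of its underside. Bystander.
- paperweight: Green glass paperweight, 68 mm across, 42 mm high; origin at the centre of its underside. Bystander.
- pencil_cup: Grey aluminium pencil cup, 76 mm across, 100 mm high with pencils up to 180 mm, at the back; origin at the centre of its underside. Bystander.
Not all that is in view belongs to the job. Of the things that look like the part that bears tray_in, take the one that is nearest to the robot's base at the start.

How it is judged:
By the outcome, as a careful person would: the job done as asked, in the order asked, and still so for the second after the job is handed in, with the robot touching nothing.
It also fails if it takes over 61 s, if anything falls off the work surface, if the arm or the gripper's body presses on something with over 40 N, if the wrist force passes 120 N, or if a joint passes its speed limit or range.

ROBOT

A 6-joint arm with a two-finger parallel gripper is mounted at the origin on the work surface. World frame = base frame: x ahead of the robot, y to its left, z up, the work surface at z = 0. Lengths are in m, angles in rad, forces in N, time in s.
With the tool pointing down it reaches from about 0.3 to 0.85 m from the base axis. Payload 4.2 kg.
Tool frame: the origin (TCP) lies midway between the tips of the shut fingers; the grasp point (between the pads) lies ctrl.grip_depth behind it (ctrl.grip_depth is the distance from the TCP to the grasp point, in m); z points along the fingers, y is the direction in which the jaws open and shut (so a half turn about z gives the same grasp; the last joint's range is limited). The gripper opens to 91 mm and grips with 3 to 60 N. Pads are 32 mm wide; open, the fingers measure 118 mm over their backs; the gripper's body (76 mm by 178 mm) begins 60 mm behind the grasp point.
Start: joints at [-1.159, 0.32, 1.565, -0, 1.257, -0.02], TCP at [0.241, -0.522, 0.214] pointing down, gripper open.
Joint ranges: [-3.11, 3.11], [-0.84, 2.01], [0.21, 2.61], [-1.34, 4.49], [0.05, 2.63], [-2.56, 2.56]. Speed limits (rad/s): [2.57, 2.57, 3.14, 3.14, 3.14, 3.14].

INTERFACE

Orientations are given as a unit quaternion [w, x, y, z].
In Python, from bench import read_state, grab_frame, ticket, ctrl gives the robot as it stands. The module is installed in compiled form; this text tells all that it offers.
- The arm moves only by the tool servo_tool, never from a script. Its argument "targets" is text: rows parted by semicolons, each of 4 numbers parted by spaces: the shift along the tool's x, y, z in m, then the turn about the tool's z in degrees. In form: tx ty tz yaw; .... A call has 1 to 5 rows; each row is the pose to reach, as a shift and turn from the pose commanded when the call began, along the tool's axes at that moment; what a row does not reach only later rows make up. A row lasts 1/10 s, in which the tool goes at most 50 mm and 8.59 degrees, less where a joint would pass 70% of its speed; a pose out of reach is approached as far as the arm can. A call with a gripper value outside its range is refused whole. "hand" is the finger opening in m, from 0 to 0.0912, set as the call begins (left out, the last holds). The fingers move at their own pace and stop on an object; "force" is the grip in N (left out, the last holds). Time passes only in rows, so rows that repeat a pose let the fingers close. It gives the time, the measured TCP pose, the force and the opening at its end, in the units of the state.
- read_state(): the state, without advancing time (a new reading comes with each control period).
- grab_frame(name): name is "scene" or "top" or "wrist"; returns a dict with "pixels" (480x640x3 uint8, red, green, blue), "depth" (480x640 float32, m along the optical axis (not along the pixel's ray), 0 where there is no reading), "fx", "fy", "cx", "cy" (pixels), "camera_from_world" (4x4, takes a point from world to camera coordinates); the wrist camera has in their place "hand_eye" (4x4, takes a point from camera to tool coordinates, whose origin is the TCP and whose axes are the flange's). Camera axes: x right, y up, looking along -z (the intrinsics and any distortion apply to the point x, -y, -z); pixel columns grow to the right and rows downward; lengths in m; the calibration is good to about 2 mm. The wrist camera is an equidistant fisheye: a pixel r from the principal point sees the ray r / f radians off the axis. A picture is of the moment at which its call begins: read the wrist's pose just before it.
- ticket.close_job(): hands the job in, once; it reports no verdict.
The state is a dict: "t": time; "qpos": joint angles; "dq": joint speeds; "joint_efforts": joint torques, N m; "tcp_pos": TCP position; "tool_rot": TCP orientation; "ft_force": force on the tool from outside, world axes, zero at the start; "moment": the same for the moment, N m; "gripper_width": finger opening in m.
Only numpy, scipy, OpenCV 4.12 (cv2) and the standard library are available. Lean on these libraries where they do the work, as an engineer would, in place of code of your own. Each camera call takes 0.05 s, during which the arm holds its last target.

## Working session

There is one attempt and no reset: what is moved stays moved. The work goes in short steps, Python scripts to look and compute and a tool call to move; the robot and the scene stay as the last step left them, time stands still between calls to the robot, and variables do not carry over. Pictures are saved under pics/ and viewed, and the job is handed in when it is done.

Besides the shell and the picture viewer there is one more tool, called after "Call:" as a command line: name --argument value ..., lists and objects as JSON in quotes. servo_tool: Moves the arm, as the interface text tells. Its arguments: {"type":"object","properties":{"targets":{"type":"string"},"hand":{"type":"number"},"force":{"type":"number"}},"required":["targets"]}

```bash
mkdir -p pics; ls; cat > h.py <<'E'
import numpy as np, cv2, pickle
from bench import read_state, grab_frame, ticket, ctrl
def save(n,f): cv2.imwrite('pics/%s.png'%n, f['pixels'][:,:,::-1])
def world(f):
    h,w=f['depth'].shape
    u,v=np.meshgrid(np.arange(w),np.arange(h)); d=f['depth']
    x=(u-f['cx'])/f['fx']*d; y=-(v-f['cy'])/f['fy']*d
    P=np.stack([x,y,-d,np.ones_like(d)],-1)
    T=np.linalg.inv(np.array(f['camera_from_world']))
    return (P@T.T)[...,:3]
E
python3 - <<'E'
from h import *
s=read_state(); print({k:np.round(v,4) for k,v in s.items()}); print(ctrl.grip_depth,[a for a in dir(ctrl) if a[0]!='_'])
for n in('scene','top','wrist'):
    f=grab_frame(n); save(n+'0',f); pickle.dump(f,open(n+'0.pkl','wb'))
    print(n,[k for k in f], f['fx'],f['cx'],f['cy'])
    if 'hand_eye' in f: print(np.round(f['hand_eye'],4))
    else: print(np.round(f['camera_from_world'],3))
E
```

```text
pics
{'t': np.float64(0.0), 'qpos': array([-1.159 ,  0.3203,  1.5657, -0.    ,  1.2574, -0.02  ]), 'dq': array([-0.0002,  0.0011, -0.0012,  0.0007, -0.0012, -0.0011]), 'joint_efforts': array([ 5.00000e-04, -4.12461e+01, -2.31970e+01,  7.27000e-02,
        4.55000e-02, -1.00000e-04]), 'tcp_pos': array([ 0.2404, -0.5217,  0.2131]), 'tool_rot': array([-9.000e-04,  9.768e-01,  2.142e-01, -2.000e-04]), 'ft_force': array([ 0.1545, -0.0719,  0.8678]), 'moment': array([-0.0116, -0.0006,  0.0601]), 'gripper_width': np.float64(0.0912)}
0.0188 ['IKError', 'grip_depth']
scene ['pixels', 'depth', 'fx', 'fy', 'cx', 'cy', 'camera_from_world'] 518.0793982447101 327.2300102856785 241.6964453633173
[[ 0.889  0.458 -0.015 -0.569]
 [-0.387  0.767  0.512  0.065]
 [ 0.246 -0.449  0.859 -1.314]
 [ 0.     0.     0.     1.   ]]
top ['pixels', 'depth', 'fx', 'fy', 'cx', 'cy', 'camera_from_world'] 571.4676099059236 320.342459579284 243.4183662628431
[[-0.055 -0.998 -0.003  0.163]
 [ 0.976 -0.055  0.21  -0.572]
 [-0.209  0.009  0.978 -1.266]
 [ 0.     0.     0.     1.   ]]
wrist ['pixels', 'depth', 'fx', 'fy', 'cx', 'cy', 'hand_eye'] 371.64829954431775 323.71443388941105 240.45054881834622
[[ 1.000e-04  9.714e-01  2.375e-01  6.580e-02]
 [ 1.000e+00  1.000e-04 -9.000e-04  1.000e-04]
 [-9.000e-04  2.375e-01 -9.714e-01 -1.700e-01]
 [ 0.000e+00  0.000e+00  0.000e+00  1.000e+00]]
```

View pics/scene0.png

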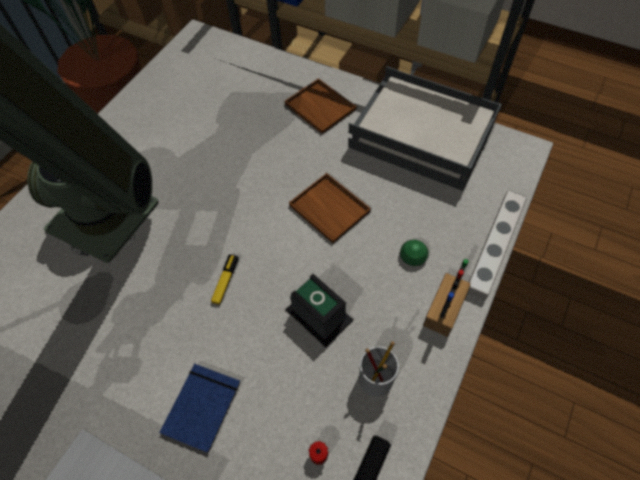

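View pics/top0.png

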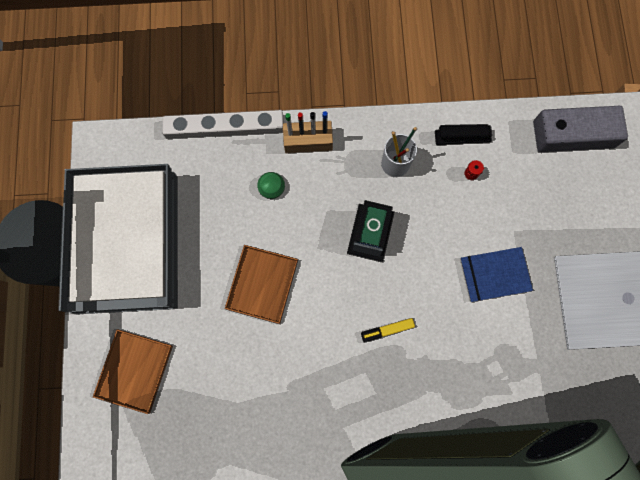

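View pics/wrist0.png

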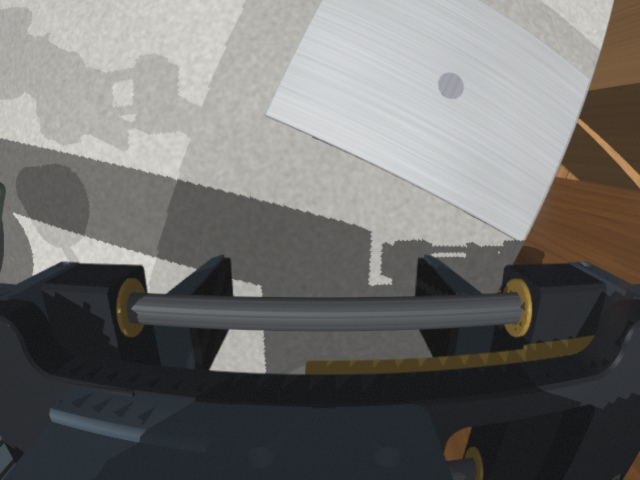

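The scene and top views show two look-alike wooden trays, at top pixels (262,284) and (133,371). The caddy is at (371,230) with the green tin on top, the highlighter at (388,330) and the notebook at (497,274). Next I measure these.

```bash
cat > m.py <<'E'
from h import *
f=pickle.load(open('top0.pkl','rb')); W=world(f)
hsv=cv2.cvtColor(f['pixels'],cv2.COLOR_RGB2HSV)
def reg(name,box,zlo,zhi,hm=None):
    u0,u1,v0,v1=box; w=W[v0:v1,u0:u1]; m=(w[...,2]>zlo)&(w[...,2]<zhi)
    if hm is not None: m&=hm[v0:v1,u0:u1]
    p=w[m]; r=cv2.minAreaRect((p[:,:2]*1000).astype(np.float32))
    print(name,len(p),'c',np.round(r[0],1),'size',np.round(r[1],1),'ang',round(r[2],2),'z med',np.round(np.median(p[:,2])*1000,1),np.round(np.percentile(p[:,2],[2,98])*1000,1))
    return p
H,S,V=[hsv[...,i] for i in range(3)]
br=(S>110)&(H<20)
print('desk z',np.median(W[300:330,320:350,2]))
reg('tray1',(215,310,235,335),-.01,.05,br)
reg('tray2',(85,185,320,425),-.01,.05,br)
reg('tray1rim',(215,310,235,335),.010,.05,br)
reg('caddy all',(330,410,190,275),.02,.15)
reg('caddy lips',(330,410,190,275),.084,.12)
g=(S>80)&(H>60)&(H<95)
reg('green',(330,410,190,275),.07,.12,g)
reg('notebook',(440,550,230,320),.008,.04,(H>100)&(H<130)&(S>80))
reg('hl',(350,430,305,350),.006,.04)
reg('paperw',(245,300,160,210),.01,.08)
for px in [(372,226),(360,258),(371,245),(372,250)]: print(px,np.round(W[px[1],px[0]]*1000,1))
for n,b in(('top',(330,410,190,275)),):
    u0,u1,v0,v1=b; c=f['pixels'][v0:v1,u0:u1]; cv2.imwrite('pics/cad.png',cv2.resize(c,None,fx=7,fy=7,interpolation=cv2.INTER_CUBIC)[:600,:,::-1])
E
python3 m.py
```

```text
desk z 0.0008958006028199073
tray1 3787 c [502.  276.3] size [135.8 159.2] ang 71.72 z med 5.0 [-1.  18.9]
tray2 4214 c [317.  581.1] size [140.9 159.9] ang 70.95 z med 4.8 [-1.5 18.5]
tray1rim 502 c [502.  276.2] size [135.6 159.2] ang 71.72 z med 15.3 [10.2 21.7]
caddy all 1488 c [611.5   8.3] size [ 67. 105.] ang 72.99 z med 91.6 [31.9 99.2]
caddy lips 1243 c [614.3   7.4] size [67.  99.1] ang 72.9 z med 92.5 [85.9 99.3]
green 623 c [609.8   8.9] size [45.1 88.2] ang 73.11 z med 91.0 [85.6 96.6]
notebook 2725 c [ 493.9 -282.3] size [107.5 153.7] ang 6.97 z med 15.4 [ 9.9 21.4]
hl 699 c [382.3 -20. ] size [185.5 100. ] ang 86.83 z med 15.6 [ 6.2 23. ]
paperw 595 c [744.1 245. ] size [70.6 66.9] ang 26.03 z med 34.1 [14.5 44.8]
(372, 226) [608.3  11.4  91. ]
(360, 258) [552.6  36.8  -1.1]
(371, 245) [566.9  15.7  77.8]
(372, 250) [558.9  12.3  58.5]
```

View pics/cad.png

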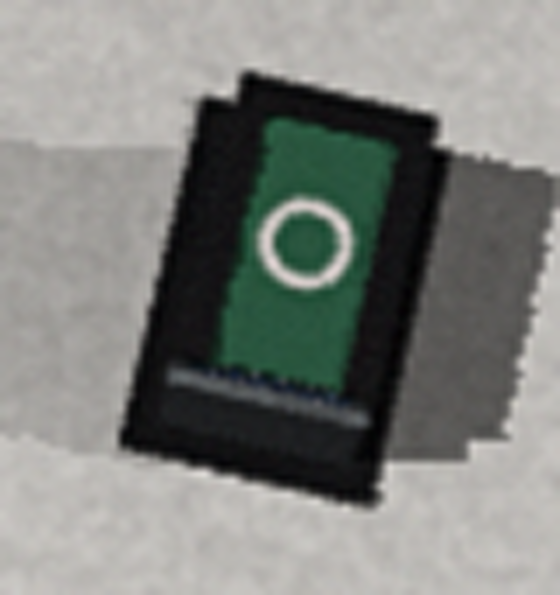

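Choice between look-alikes: tray 1 at (262,284) is 0.573 m from the base, and tray 2 at (133,371) is 0.662 m, so I take tray 1. Only one caddy holds a green tin, and the crop confirms the green lid under the black lips. The paperweight at (271,185) is also green but is a ball. Now I cross-check with the scene camera and locate the cup.

```bash
cat > m2.py <<'E'
from h import *
import sys
exec(open('m.py').read().split("br=(S>110)")[0])
reg('cup',(370,425,125,190),.03,.25)
reg('hl',(355,420,312,346),.010,.03)
reg('sharp',(460,490,155,185),.015,.08)
f=pickle.load(open('scene0.pkl','rb')); W=world(f)
hsv=cv2.cvtColor(f['pixels'],cv2.COLOR_RGB2HSV)
H,S,V=[hsv[...,i] for i in range(3)]
br=(S>90)&(H<20)
print('SCENE desk',np.median(W[250:280,240:270,2]))
reg('tray1',(280,380,165,250),-.01,.05,br)
reg('tray1rim',(280,380,165,250),.011,.05)
reg('caddy lips',(275,365,260,350),.085,.12)
reg('green',(275,365,260,350),.08,.12,(S>80)&(H>60)&(H<95))
reg('cup',(350,410,310,400),.03,.25)
E
python3 m2.py
```

```text
cup 933 c [786.7 -66.9] size [74.8 76.4] ang 43.84 z med 83.1 [ 32.6 176.1]
hl 572 c [376.9 -15.1] size [ 26.  127.2] ang 12.41 z med 16.5 [10.9 23.5]
sharp 246 c [ 749.2 -253. ] size [35.8 37. ] ang 18.71 z med 47.7 [16.4 54.2]
SCENE desk 0.0005289053859532933
tray1 2912 c [503.3 277.6] size [136.9 161.4] ang 71.33 z med 5.1 [ 0.2 17.8]
tray1rim 450 c [485.7 284.4] size [138.6 199.1] ang 71.33 z med 15.1 [11.2 20.2]
caddy lips 1420 c [615.5   9.7] size [69.3 99.5] ang 73.39 z med 92.1 [86.5 97.4]
green 573 c [611.9  10.5] size [46.4 85. ] ang 72.07 z med 90.6 [86.7 95.2]
cup 1133 c [788.6 -65.7] size [74.8 75.1] ang 6.36 z med 84.1 [ 32.1 175.5]
```

```bash
cat >> h.py <<'E'
from scipy.spatial.transform import Rotation as R
def pose():
    s=read_state(); q=s['tool_rot']; r=R.from_quat([q[1],q[2],q[3],q[0]]).as_matrix()
    return np.array(s['tcp_pos']),r,s
def ang(r): return np.degrees(np.arctan2(r[1,0],r[0,0]))
def go(x,y,z,a=None):
    p,r,s=pose(); d=r.T@(np.array([x,y,z])-p)
    dy=0 if a is None else -((a-ang(r)+180)%360-180)
    print('t',round(float(s['t']),2),'tcp',np.round(p*1e3,1),'ang',round(ang(r),2),'tilt',np.round(r[:,2],4),'F',np.round(s['ft_force'],2),'w',round(float(s['gripper_width']),4),'qp',np.round(s['qpos'],2)); print('delta mm',np.round(d*1e3,1),'yaw',round(dy,2))
MX,MY,MA=613.0,8.8,-17.0
def cad(x,y=0):
    c,s_=np.cos(np.radians(MA)),np.sin(np.radians(MA))
    return (MX+c*x-s_*y)/1e3,(MY+s_*x+c*y)/1e3
E
python3 -c "
from h import *
go(*cad(20),0.2,163)"
```

```text
t 0.15 tcp [ 240.5 -521.9  213.3] ang 24.74 tilt [-5.0e-04  1.2e-03 -1.0e+00] F [-0.18 -0.87 -0.72] w 0.0915 qp [-1.16  0.32  1.57 -0.    1.26 -0.02]
delta mm [ 575.3 -312.7   13.7] yaw -138.26
```

Call:
servo_tool --targets "0.035 -0.019 0 -8; 0.070 -0.038 0 -16; 0.105 -0.057 0 -24; 0.140 -0.076 0 -32; 0.175 -0.095 0 -40" --hand 0 --force 30

```text
t: 0.65
tcp_pos: [0.3604, -0.3613, 0.2138]
tool_rot: [-0.0, 0.843, 0.538, 0.0]
ft_force: [0.6, 0.3, 0.5]
gripper_width: 0.0542
```

```bash
python3 -c "
from h import *
go(*cad(20),0.2,163)"
```

```text
t 0.65 tcp [ 360.4 -361.3  213.8] ang 65.05 tilt [-1.e-04  2.e-04 -1.e+00] F [0.56 0.31 0.5 ] w 0.0542 qp [-0.81  0.22  1.71  0.    1.22 -0.37]
delta mm [444.8  92.7  13.8] yaw -97.95
```

Call:
servo_tool --targets "0.040 0.008 0 -8; 0.080 0.016 0 -16; 0.120 0.025 0 -24; 0.160 0.033 0 -32; 0.200 0.042 0 -40"

```text
t: 1.15
tcp_pos: [0.4837, -0.1982, 0.2138]
tool_rot: [-0.0, 0.608, 0.794, -0.0]
ft_force: [1.0, -0.1, -0.1]
gripper_width: 0.0139
```

```bash
python3 -c "
from h import *
go(*cad(20),0.2,163)"
```

```text
t 1.15 tcp [ 483.7 -198.2  213.8] ang 105.07 tilt [-3.e-04 -1.e-04 -1.e+00] F [ 1.05 -0.07 -0.08] w 0.0139 qp [-0.41  0.24  1.68 -0.    1.22 -0.67]
delta mm [155.7 195.6  13.8] yaw -57.93
```

Call:
servo_tool --targets "0.026 0.033 0 -8; 0.052 0.066 0 -16; 0.078 0.098 0 -24; 0.104 0.13 0 -32; 0.130 0.163 0 -40"

```text
t: 1.65
tcp_pos: [0.6083, -0.031, 0.2137]
tool_rot: [-0.0, 0.3, 0.954, -0.0]
ft_force: [1.2, -0.8, 0.9]
gripper_width: 0.0003
```

```bash
python3 -c "
from h import *
go(*cad(20),0.2,163)"
```

```text
t 1.65 tcp [608.3 -31.  213.7] ang 145.09 tilt [-6.e-04 -2.e-04 -1.e+00] F [ 1.16 -0.79  0.87] w 0.0003 qp [-0.07  0.37  1.48 -0.    1.29 -1.03]
delta mm [-0.1 41.5 13.7] yaw -17.91
```

Call:
servo_tool --targets "0 0.014 0 -6; 0 0.028 0 -12; 0 0.0415 0 -17.9; 0 0.0415 0 -17.9; 0 0.0415 0 -17.9"

```text
t: 2.15
tcp_pos: [0.6313, 0.0012, 0.2135]
tool_rot: [-0.001, 0.152, 0.988, -0.0]
ft_force: [0.3, -0.3, -0.3]
gripper_width: 0.0008
```

```bash
cat > w.py <<'E'
from h import *
import sys
p,r,s=pose(); f=grab_frame('wrist'); save(sys.argv[1],f); pickle.dump((p,r,f),open(sys.argv[1]+'.pkl','wb'))
E
python3 w.py wrist1; python3 -c "
from h import *
go(*cad(20),0.11,163)"
```

```text
t 2.2 tcp [631.2   0.8 213.7] ang 162.53 tilt [-9.e-04 -5.e-04 -1.e+00] F [ 0.03 -0.72 -0.09] w 0.0002 qp [-0.02  0.41  1.43 -0.    1.31 -1.28]
delta mm [ -0.4   2.4 103.7] yaw -0.47
```

View pics/wrist1.png

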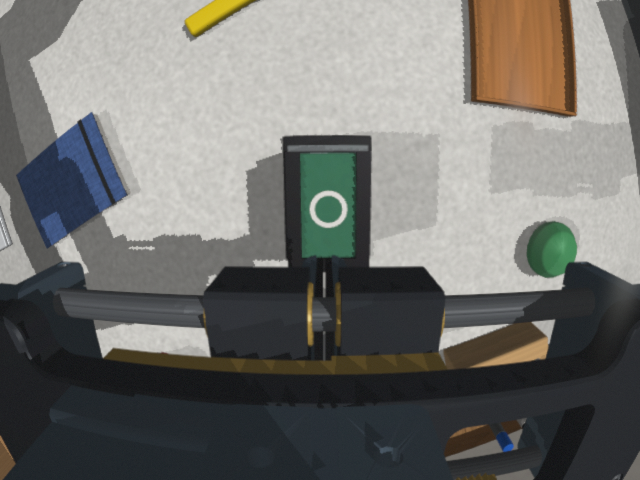

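The wrist view shows the green lid at cols 302–355, rows 152–257, with its ring at (328,209), squarely under the tool and the fingers shut. Next I refine the caddy's position from this close view.

```bash
cat > wr.py <<'E'
from h import *
import sys
p,r,f=pickle.load(open(sys.argv[1]+'.pkl','rb')); 
def unproj(u,v,z):
    u=np.asarray(u,float);v=np.asarray(v,float)
    x=u-f['cx'];y=(v-f['cy']);rr=np.hypot(x,y)+1e-9;th=rr/f['fx']
    d=np.stack([np.sin(th)*x/rr,-np.sin(th)*y/rr,-np.cos(th)],-1)
    T=f['hand_eye']; dt=d@T[:3,:3].T@r.T; o=p+r@T[:3,3]
    k=(z-o[2])/dt[...,2]; return o+dt*k[...,None]
E
cat > a.py <<'E'
from wr import *
hsv=cv2.cvtColor(f['pixels'],cv2.COLOR_RGB2HSV);H,S,V=[hsv[...,i] for i in range(3)]
m=np.zeros(H.shape,bool); m[140:262,290:365]=True
gm=m&(H>60)&(H<95)&(S>80)
# side edges by row
L=[];Rr=[]
for v in range(165,245,3):
    c=np.where(gm[v])[0]; L.append((c.min()-.5,v)); Rr.append((c.max()+.5,v))
for nm,E in(('L',L),('R',Rr)):
    E=np.array(E); P=unproj(E[:,0],E[:,1],.09 if nm else 0)
    k=np.polyfit(P[:,0],P[:,1],1); c=P[:,:2].mean(0)
    print(nm,'ang',np.degrees(np.arctan(k[0])),'perp offs to mouth (caddy y mm)',
     np.dot((c*1e3-[MX,MY]),[-np.sin(np.radians(MA)),np.cos(np.radians(MA))]))
wh=m&(S<60)&(V>150); vs,us=np.where(wh[185:235]); 
print('ring px',us.mean(),vs.mean()+185,unproj(np.array([us.mean()]),np.array([vs.mean()+185]),.09))
# front edge of tin
fr=[np.where(gm[:,u])[0].min()-.5 for u in range(308,350)]; 
P=unproj(np.arange(308,350),np.array(fr),.09); print('front edge caddy x',np.mean((P[:,:2]*1e3-[MX,MY])@[np.cos(np.radians(MA)),np.sin(np.radians(MA))]))
E
python3 a.py wrist1
```

```text
L ang -17.060647750565835 perp offs to mouth (caddy y mm) -21.258844375337297
R ang -17.157073717538506 perp offs to mouth (caddy y mm) 22.67174093312973
ring px 327.9195804195804 208.66783216783216 [[0.61165903 0.00996281 0.09      ]]
front edge caddy x -45.87976527218089
```

Window width 43.9 mm against a true 44 mm, yaw −17.1°. The mouth is refined to (612.2, 9.8) mm. Now descend.

```bash
sed -i 's/^MX,MY,MA=.*/MX,MY,MA=612.2,9.8,-17.1/' h.py; python3 -c "
from h import *
go(*cad(20),0.105,162.9)"
```

```text
t 2.2 tcp [631.2   0.8 213.7] ang 162.53 tilt [-9.e-04 -5.e-04 -1.e+00] F [ 0.03 -0.72 -0.09] w 0.0002 qp [-0.02  0.41  1.43 -0.    1.31 -1.28]
delta mm [  0.7   3.1 108.7] yaw -0.37
```

Call:
servo_tool --targets "0.0007 0.0031 0.035 -0.4; 0.0007 0.0031 0.07 -0.4; 0.0007 0.0031 0.1 -0.4; 0.0007 0.0031 0.1 -0.4; 0.0007 0.0031 0.1 -0.4"

```text
t: 2.7
tcp_pos: [0.632, 0.0039, 0.1145]
tool_rot: [0.0, 0.148, 0.989, -0.0]
ft_force: [0.9, -0.5, 0.9]
gripper_width: -0.0
```

```bash
python3 -c "
from h import *
go(*cad(20),0.092,162.9)"
```

```text
t 2.7 tcp [632.    3.9 114.5] ang 162.96 tilt [ 0.e+00 -2.e-04 -1.e+00] F [ 0.9  -0.52  0.95] w -0.0 qp [-0.01  0.48  1.57 -0.    1.09 -1.29]
delta mm [ 0.6 -0.2 22.5] yaw 0.06
```

Call:
servo_tool --targets "0 0 0.006 0; 0 0 0.012 0; 0 0 0.018 0; 0 0 0.022 0; 0 0 0.022 0"

```text
t: 3.2
tcp_pos: [0.6315, 0.0045, 0.0913]
tool_rot: [-0.001, 0.147, 0.989, -0.0]
ft_force: [0.1, 0.2, 0.4]
gripper_width: 0.0005
```

Call:
servo_tool --targets "0 0 0.0005 0; 0 0 0.001 0; 0 0 0.0015 0; 0 0 0.002 0; 0 0 0.002 0"

```text
t: 3.7
tcp_pos: [0.6321, 0.0045, 0.0903]
tool_rot: [0.0, 0.147, 0.989, 0.0]
ft_force: [-0.3, -0.3, 2.2]
gripper_width: 0.0001
```

Call:
servo_tool --targets "0 0 0.0005 0; 0 0 0.001 0; 0 0 0.001 0; 0 0 0.001 0"

```text
t: 4.1
tcp_pos: [0.6325, 0.0045, 0.0903]
tool_rot: [0.001, 0.147, 0.989, 0.0]
ft_force: [-1.4, 0.7, 7.0]
gripper_width: 0.0006
```

Call:
servo_tool --targets "0 0 0.0004 0; 0 0 0.0008 0; 0 0 0.001 0; 0 0 0.001 0"

```text
t: 4.5
tcp_pos: [0.6327, 0.0045, 0.0896]
tool_rot: [0.001, 0.147, 0.989, 0.0]
ft_force: [-1.1, 1.1, 7.9]
gripper_width: 0.0005
```

Call:
servo_tool --targets "0 0 0.0005 0; 0 0 0.0009 0; 0 0 0.0009 0; 0 0 0.0009 0"

```text
t: 4.9
tcp_pos: [0.6328, 0.0045, 0.0888]
tool_rot: [0.001, 0.147, 0.989, 0.0]
ft_force: [-1.5, 0.6, 8.9]
gripper_width: 0.0007
```

```bash
python3 -c "
from h import *
for i in range(2):
  f=grab_frame('top'); go(*cad(20-58),0.0885,162.9)"
```

```text
t 4.95 tcp [632.8   4.5  88.8] ang 163.04 tilt [ 2.7e-03 -1.0e-04 -1.0e+00] F [-1.05 -0.3   8.47] w 0.0003 qp [-0.01  0.5   1.6  -0.    1.03 -1.29]
delta mm [59.2 -0.8  0.2] yaw 0.14
t 5.0 tcp [632.7   4.5  88.8] ang 163.04 tilt [ 2.7e-03 -1.0e-04 -1.0e+00] F [-2.04  0.27  8.18] w 0.0003 qp [-0.01  0.5   1.6  -0.    1.03 -1.29]
delta mm [59.2 -0.8  0.2] yaw 0.14
```

Call:
servo_tool --targets "0.002 0 0 0; 0.005 0 0 0; 0.008 0 0 0; 0.011 0 0 0; 0.012 0 0 0"

```text
t: 5.5
tcp_pos: [0.6225, 0.0079, 0.0893]
tool_rot: [0.003, 0.147, 0.989, 0.0]
ft_force: [1.3, -0.5, 8.4]
gripper_width: 0.0002
```

```bash
cat > t.py <<'E'
from h import *
import sys
f=grab_frame('top'); pickle.dump(f,open(sys.argv[1]+'.pkl','wb'))
u0,u1,v0,v1=[int(a) for a in sys.argv[2:6]]
cv2.imwrite('pics/%s.png'%sys.argv[1],cv2.resize(f['pixels'][v0:v1,u0:u1],None,fx=4,fy=4,interpolation=cv2.INTER_CUBIC)[:,:,::-1])
go(*cad(20-58),0.0885,162.9)
E
python3 w.py wrist2; python3 t.py top2 310 430 180 300
```

```text
t 5.6 tcp [622.5   7.9  89.3] ang 163.04 tilt [ 5.7e-03 -2.0e-04 -1.0e+00] F [ 0.75 -0.29  8.76] w 0.0005 qp [-0.01  0.49  1.63 -0.    1.02 -1.28]
delta mm [48.4 -1.1  0.5] yaw 0.14
```

View pics/wrist2.png

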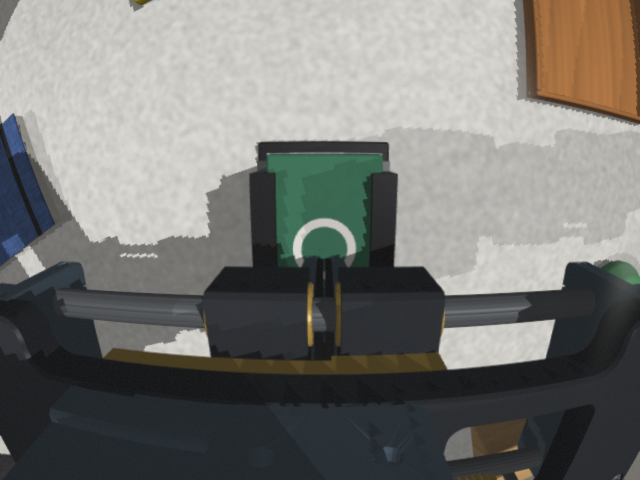

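The wrist view shows the tin's front edge at row 154, ahead of the lips' front ends at row 172, so it is sliding out straight. I keep going and hold the depth.

Call:
servo_tool --targets "0.003 0 0.0003 0; 0.006 -0.0003 0.0005 0; 0.009 -0.0005 0.0006 0; 0.012 -0.0005 0.0007 0; 0.015 -0.0006 0.0008 0"

```text
t: 6.1
tcp_pos: [0.6083, 0.0117, 0.0885]
tool_rot: [0.003, 0.147, 0.989, 0.0]
ft_force: [0.7, 0.5, 9.0]
gripper_width: 0.0005
```

```bash
python3 -c "
from h import *
go(*cad(20-58),0.0885,162.9)"
```

```text
t 6.1 tcp [608.3  11.7  88.5] ang 163.04 tilt [ 6.5e-03 -3.0e-04 -1.0e+00] F [0.7  0.47 8.98] w 0.0005 qp [ 0.    0.47  1.67 -0.    1.   -1.27]
delta mm [33.7 -0.6 -0.2] yaw 0.14
```

Call:
servo_tool --targets "0.003 0 0 0; 0.006 -0.0001 0.0001 0; 0.010 -0.0002 0.0002 0; 0.014 -0.0003 0.0003 0; 0.017 -0.0004 0.0003 0"

```text
t: 6.6
tcp_pos: [0.5919, 0.0163, 0.0881]
tool_rot: [0.003, 0.147, 0.989, 0.0]
ft_force: [0.2, -0.7, 8.5]
gripper_width: 0.0007
```

```bash
python3 w.py wrist3;  python3 -c "
from h import *
go(*cad(20-58),0.0885,162.9)"
```

```text
t 6.65 tcp [591.4  16.4  88.1] ang 163.05 tilt [ 5.9e-03 -2.0e-04 -1.0e+00] F [ 0.4  -0.28  9.2 ] w 0.0005 qp [ 0.01  0.45  1.71 -0.    0.98 -1.27]
delta mm [16.1 -0.1 -0.5] yaw 0.15
```

View pics/wrist3.png

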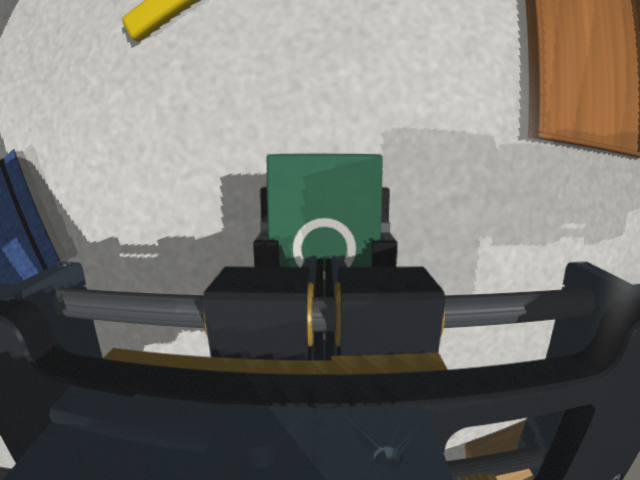

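The tin follows the fingers squarely (front edge still at row 154, lip ends now at row 240). One last stretch.

Call:
servo_tool --targets "0.003 0 -0.0004 0; 0.006 0 -0.0004 0; 0.010 0 -0.0003 0; 0.014 0 -0.0003 0; 0.016 0 -0.0003 0"

```text
t: 7.15
tcp_pos: [0.5765, 0.021, 0.0884]
tool_rot: [0.003, 0.147, 0.989, 0.0]
ft_force: [1.1, -0.2, 8.6]
gripper_width: 0.0005
```

```bash
python3 -c "
from h import *
go(*cad(20-58),0.0885,162.9)"
```

```text
t 7.15 tcp [576.5  21.   88.4] ang 163.05 tilt [ 6.6e-03 -3.0e-04 -1.0e+00] F [ 1.07 -0.22  8.59] w 0.0005 qp [ 0.02  0.42  1.74 -0.    0.97 -1.26]
delta mm [ 0.6 -0.2 -0.1] yaw 0.15
```

Slid about 58 mm. I lift off slowly, then back away toward the robot and up to look.

Call:
servo_tool --targets "0 0 -0.001 0; 0 0 -0.003 0; 0 0 -0.006 0; 0 0 -0.02 0; 0 0 -0.04 0"

```text
t: 7.65
tcp_pos: [0.5729, 0.021, 0.1251]
tool_rot: [-0.002, 0.147, 0.989, -0.0]
ft_force: [-0.6, -0.6, -0.6]
gripper_width: 0.0003
```

Call:
servo_tool --targets "0.02 0 -0.03 0; 0.035 0 -0.05 0; 0.035 0 -0.05 0; 0.035 0 -0.05 0" --hand 0.08

```text
t: 8.05
tcp_pos: [0.5407, 0.0312, 0.1759]
tool_rot: [0.0, 0.147, 0.989, -0.0]
ft_force: [-0.1, -0.3, -0.3]
gripper_width: 0.0298
```

```bash
python3 w.py wrist4; python3 t.py top4 310 430 180 300; python3 -c "
from h import *
go(*cad(-74),0.115,162.9)"
```

```text
t 8.15 tcp [540.6  31.  174.8] ang 163.03 tilt [-2.1e-03 -3.0e-04 -1.0e+00] F [0.   0.09 0.01] w 0.0375 qp [ 0.04  0.3   1.7  -0.    1.15 -1.24]
delta mm [-36.9   0.8  86.2] yaw 0.13
t 8.15 tcp [540.6  31.  174.8] ang 163.03 tilt [-2.1e-03 -3.0e-04 -1.0e+00] F [0.   0.09 0.01] w 0.0375 qp [ 0.04  0.3   1.7  -0.    1.15 -1.24]
delta mm [-0.8  0.8 59.8] yaw 0.13
```

View pics/wrist4.png

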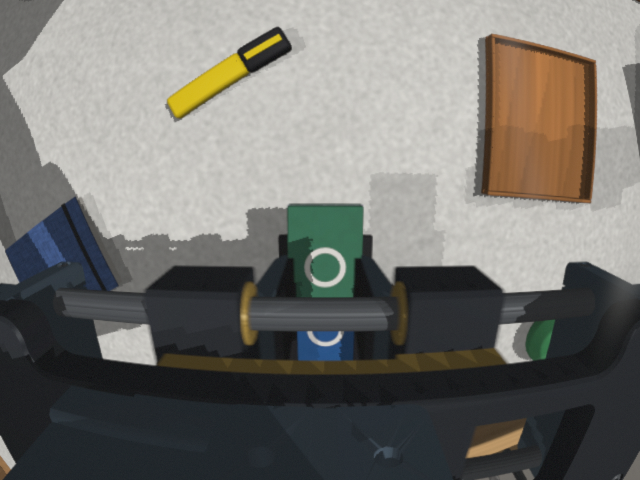

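View pics/top4.png

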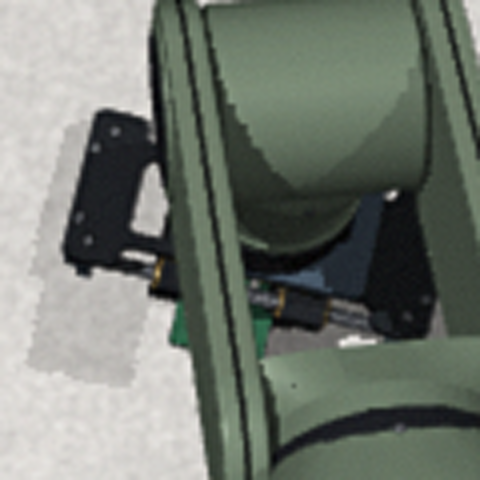

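The tin is held about two-thirds out (front edge at row 205, ring at (325,268)), and the blue lid is visible behind it at (325,345). Next I measure the tin's edges.

```bash
cat > b.py <<'E'
from wr import *
hsv=cv2.cvtColor(f['pixels'],cv2.COLOR_RGB2HSV);H,S,V=[hsv[...,i] for i in range(3)]
m=np.zeros(H.shape,bool); m[195:262,270:380]=True
gm=m&(H>60)&(H<95)&(S>60)
c_,s_=np.cos(np.radians(MA)),np.sin(np.radians(MA))
def tc(P): q=P[:,:2]*1e3-[MX,MY]; return np.c_[q@[c_,s_],q@[-s_,c_]]
for nm,fn in(('L',np.min),('R',np.max)):
    E=np.array([(fn(np.where(gm[v])[0]),v) for v in range(212,240,2)],float); P=tc(unproj(E[:,0]+(-.5 if nm=='L' else .5),E[:,1],.09)); print(nm,P.mean(0),P[0],P[-1])
us=np.arange(295,358,3); P=tc(unproj(us,np.array([np.where(gm[:,u])[0].min()-.5 for u in us]),.09)); print('front',P.mean(0),P[0],P[-1])
E
python3 b.py wrist4
```

```text
L [-89.88422461 -26.94942974] [-99.1842613  -26.63946066] [-80.50256751 -27.68235447]
R [-90.05845113  25.97053032] [-99.35795465  25.79820441] [-80.67942843  26.25939642]
front [-103.83668447   -0.4392654 ] [-103.76773954  -21.32078354] [-103.90636393   20.44505627]
```

Call:
servo_tool --targets "0 0.001 0.015 0; 0 0.001 0.03 0; 0 0.001 0.045 0; 0 0.001 0.06 0; 0 0.001 0.06 0" --hand 0.08

```text
t: 8.65
tcp_pos: [0.5392, 0.0319, 0.1128]
tool_rot: [-0.003, 0.148, 0.989, -0.001]
ft_force: [-0.1, -0.4, 0.3]
gripper_width: 0.0775
```

```bash
python3 -c "
from h import *
go(*cad(-73,-0.5),0.078,162.9)"
```

```text
t 8.65 tcp [539.2  31.9 112.8] ang 163.02 tilt [-7.1e-03 -4.0e-04 -1.0e+00] F [-0.06 -0.36  0.3 ] w 0.0775 qp [ 0.04  0.35  1.79 -0.    1.01 -1.24]
delta mm [-3.5 -0.1 34.8] yaw 0.12
```

Call:
servo_tool --targets "-0.003 0 0.008 0; -0.003 0 0.016 0; -0.003 0 0.024 0; -0.003 0 0.032 0; -0.003 0 0.032 0"

```text
t: 9.15
tcp_pos: [0.543, 0.0313, 0.083]
tool_rot: [-0.001, 0.147, 0.989, -0.0]
ft_force: [0.2, -0.3, 0.5]
gripper_width: 0.0798
```

```bash
python3 -c "
from h import *
f=grab_frame('top')
go(*cad(-73,-0.5),0.078,162.9)"; python3 w.py wrist5
```

```text
t 9.2 tcp [543.5  31.3  83.6] ang 163.04 tilt [-1.3e-03 -1.0e-04 -1.0e+00] F [-0.17  0.5  -0.12] w 0.08 qp [ 0.04  0.39  1.82 -0.    0.93 -1.24]
delta mm [ 1.  -0.8  5.7] yaw 0.14
```

View pics/wrist5.png

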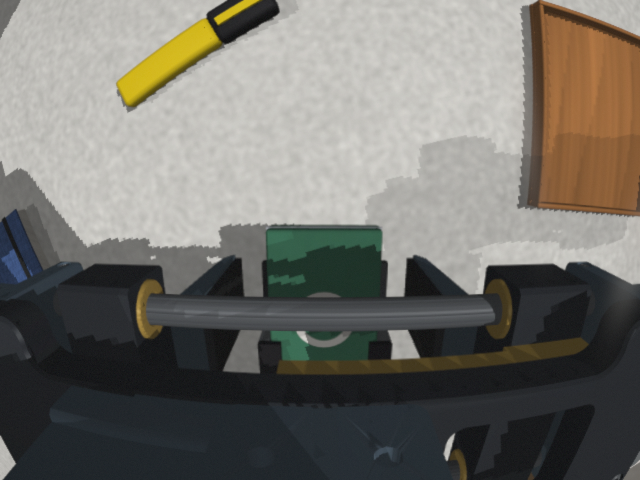

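The tin (cols 266–382) lies midway between the open fingers (cols 240 and 408). Down the rest, then close gently.

Call:
servo_tool --targets "0.0005 -0.0008 0.003 0; 0.001 -0.0008 0.0057 0; 0.001 -0.0008 0.0057 0; 0.001 -0.0008 0.0057 0"

```text
t: 9.65
tcp_pos: [0.5427, 0.0308, 0.0786]
tool_rot: [0.0, 0.147, 0.989, -0.0]
ft_force: [0.8, -0.4, 0.1]
gripper_width: 0.0801
```

Call:
servo_tool --targets "0 0 0 0; 0 0 0 0; 0 0 0 0; 0 0 0 0; 0 0 0 0" --hand 0.04 --force 20

```text
t: 10.15
tcp_pos: [0.5428, 0.0309, 0.0786]
tool_rot: [0.0, 0.148, 0.989, 0.0]
ft_force: [0.0, 0.2, 0.3]
gripper_width: 0.0538
```

Call:
servo_tool --targets "0 0 0 0; 0 0 0 0; 0 0 0 0"

```text
t: 10.45
tcp_pos: [0.5428, 0.0309, 0.0786]
tool_rot: [0.0, 0.147, 0.989, 0.0]
ft_force: [-1.2, 0.2, 1.4]
gripper_width: 0.0538
```

Opening 53.8 mm against the tin's 54 mm, so it is gripped. Pull it straight out forward.

Call:
servo_tool --targets "0.003 0 0.0003 0; 0.008 0 0.0003 0; 0.013 0 0.0003 0; 0.018 0 0.0003 0; 0.023 0 0.0003 0" --force 30

```text
t: 10.95
tcp_pos: [0.5205, 0.0376, 0.0785]
tool_rot: [0.0, 0.147, 0.989, -0.0]
ft_force: [2.4, -1.2, 0.8]
gripper_width: 0.0537
```

```bash
python3 -c "
from h import *
go(*cad(-73-58,-0.5),0.0785,162.9)"; python3 w.py wrist6
```

```text
t 10.95 tcp [520.5  37.6  78.5] ang 163.04 tilt [ 8.e-04 -1.e-04 -1.e+00] F [ 2.44 -1.24  0.76] w 0.0537 qp [ 0.05  0.36  1.88 -0.    0.9  -1.22]
delta mm [35.2 -0.1 -0.1] yaw 0.14
```

View pics/wrist6.png

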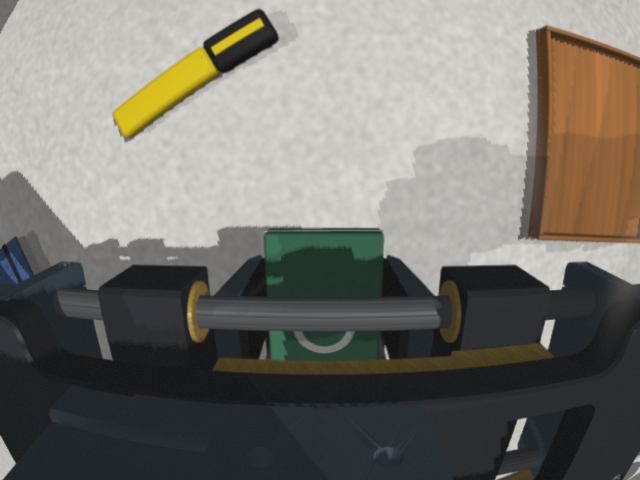

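The tin moves with the gripper (front edge steady at row 230) and the drag is about 2.7 N. Continue.

Call:
servo_tool --targets "0.005 0 0 0; 0.010 0 0 0; 0.015 0 0 0; 0.020 0 0 0; 0.026 0 0 0"

```text
t: 11.5
tcp_pos: [0.4946, 0.0453, 0.0777]
tool_rot: [-0.001, 0.148, 0.989, -0.0]
ft_force: [-0.7, -0.2, -0.7]
gripper_width: 0.0535
```

Call:
servo_tool --targets "0.006 0 0 0; 0.015 0 -0.002 0; 0.024 0 -0.01 0; 0.028 0 -0.03 0; 0.030 0 -0.05 0"

```text
t: 12.0
tcp_pos: [0.4658, 0.0541, 0.1291]
tool_rot: [-0.001, 0.147, 0.989, -0.0]
ft_force: [0.2, -0.3, 0.2]
gripper_width: 0.0539
```

```bash
python3 w.py wrist7; python3 -c "
from h import *
f=grab_frame('scene'); cv2.imwrite('pics/scene7.png',cv2.resize(f['pixels'][180:360,160:400],None,fx=3,fy=3)[:,:,::-1])
go(.5025,.277,.14,161.6)"
```

```text
t 12.1 tcp [468.5  54.3 131. ] ang 163.06 tilt [ 6.2e-03  6.0e-04 -1.0e+00] F [-0.17 -0.36  0.38] w 0.0535 qp [ 0.09  0.23  1.92 -0.    0.98 -1.18]
delta mm [ 32.3 223.   -8.6] yaw 1.46
```

View pics/wrist7.png

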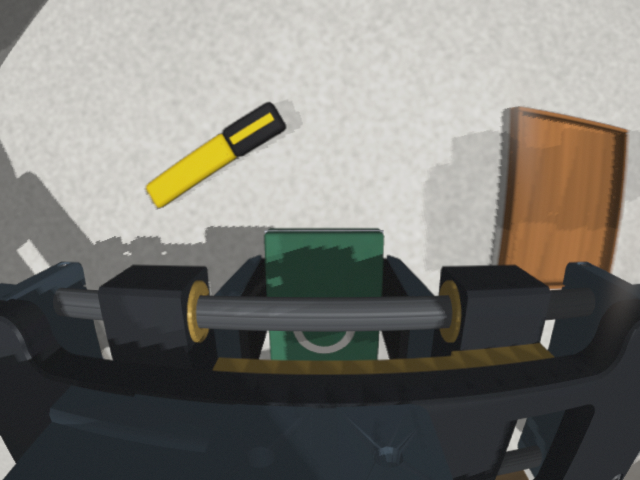

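View pics/scene7.png

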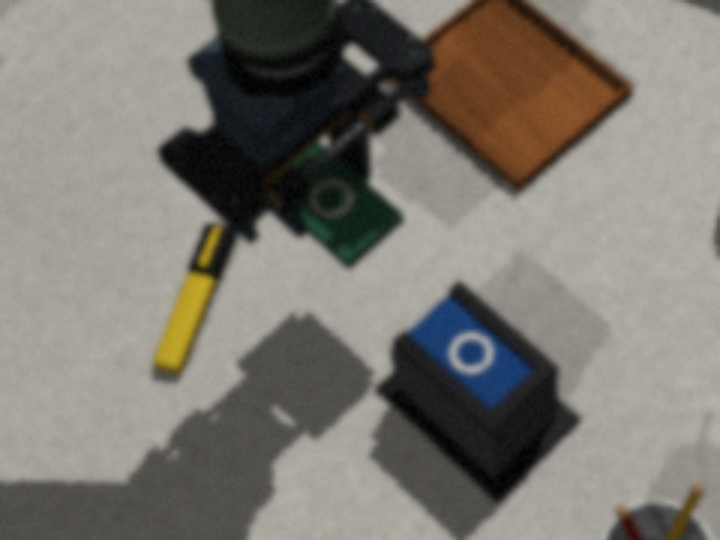

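The blue tin has sprung up flat under the lips, and the green tin is held level. Now carry it to the tray.

```bash
python3 -c "
from h import *
go(.4896,.2813,.131,161.6)"
```

```text
t 12.1 tcp [468.5  54.3 131. ] ang 163.06 tilt [ 6.2e-03  6.0e-04 -1.0e+00] F [-0.17 -0.36  0.38] w 0.0535 qp [ 0.09  0.23  1.92 -0.    0.98 -1.18]
delta mm [ 45.9 223.3   0.3] yaw 1.46
```

Call:
servo_tool --targets "0.005 0.02 0 0.3; 0.012 0.05 0 0.6; 0.020 0.09 0 1; 0.028 0.13 0 1.4; 0.034 0.165 0 1.4"

```text
t: 12.6
tcp_pos: [0.4822, 0.2233, 0.1275]
tool_rot: [-0.0, 0.159, 0.987, -0.0]
ft_force: [0.7, -0.1, -1.0]
gripper_width: 0.0536
```

Call:
servo_tool --targets "0.006 0.03 0 0; 0.010 0.048 0 0; 0.012 0.058 0 0; 0.012 0.058 0 0"

```text
t: 13.0
tcp_pos: [0.4895, 0.2808, 0.1277]
tool_rot: [-0.0, 0.159, 0.987, -0.0]
ft_force: [0.3, -0.8, -0.6]
gripper_width: 0.0539
```

```bash
python3 w.py wrist8; python3 -c "
from h import *
go(.4896,.2813,.05,161.6)"
```

```text
t 13.05 tcp [489.3 279.8 127.8] ang 161.66 tilt [-8.0e-04 -1.2e-03 -1.0e+00] F [-0.41 -0.85 -0.37] w 0.0537 qp [ 0.5   0.37  1.72 -0.    1.05 -0.75]
delta mm [ 0.2  1.6 77.8] yaw 0.06
```

View pics/wrist8.png

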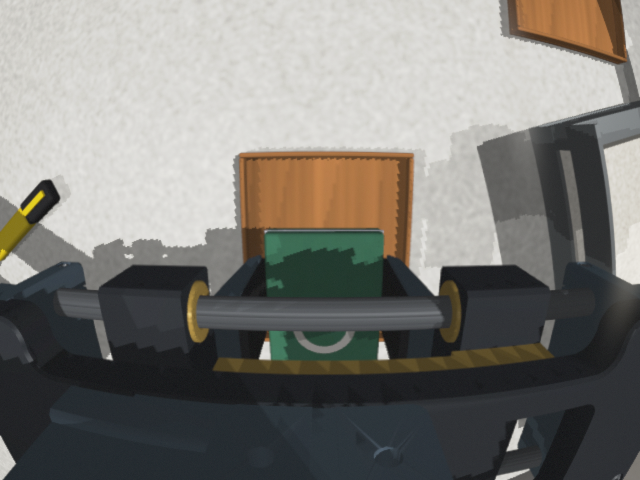

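The tin is centred over the tray and parallel to it (tray sides at cols 241 and 411, tin at cols 265–383). Lower it.

Call:
servo_tool --targets "0 0.0016 0.03 0; 0 0.0016 0.06 0; 0 0.0016 0.085 0; 0 0.0016 0.105 0; 0 0.0016 0.11 0"

```text
t: 13.55
tcp_pos: [0.4886, 0.2795, 0.0162]
tool_rot: [-0.002, 0.16, 0.987, -0.002]
ft_force: [-0.5, -0.4, -0.1]
gripper_width: 0.0539
```

Call:
servo_tool --targets "0 0 0.002 0; 0 0 0.004 0; 0 0 0.005 0; 0 0 0.006 0; 0 0 0.006 0"

```text
t: 14.05
tcp_pos: [0.4904, 0.2821, 0.0127]
tool_rot: [0.0, 0.159, 0.987, 0.0]
ft_force: [0.9, 0.2, -1.4]
gripper_width: 0.0537
```

```bash
python3 -c "
from h import *
go(.4896,.2813,.0065,161.6)"
```

```text
t 14.05 tcp [490.4 282.1  12.7] ang 161.65 tilt [ 8.e-04  3.e-04 -1.e+00] F [ 0.85  0.19 -1.44] w 0.0537 qp [ 0.5   0.5   1.84 -0.    0.79 -0.75]
delta mm [ 0.5 -1.   6.2] yaw 0.05
```

Call:
servo_tool --targets "0 0 0.001 0; 0 0 0.002 0; 0 0 0.003 0; 0 0 0.004 0; 0 0 0.004 0"

```text
t: 14.55
tcp_pos: [0.49, 0.2819, 0.008]
tool_rot: [-0.0, 0.16, 0.987, -0.0]
ft_force: [0.4, 0.3, -0.6]
gripper_width: 0.0537
```

Call:
servo_tool --targets "0 0 0.0005 0; 0 0 0.001 0; 0 0 0.0015 0; 0 0 0.0015 0; 0 0 0.0015 0"

```text
t: 15.05
tcp_pos: [0.4902, 0.282, 0.007]
tool_rot: [0.0, 0.16, 0.987, 0.0]
ft_force: [-0.5, -0.8, 2.1]
gripper_width: 0.0541
```

Call:
servo_tool --targets "0 0 0.0004 0; 0 0 0.0008 0; 0 0 0.0008 0; 0 0 0.0008 0"

```text
t: 15.45
tcp_pos: [0.4903, 0.282, 0.0066]
tool_rot: [0.0, 0.159, 0.987, 0.0]
ft_force: [-2.3, -1.5, 6.2]
gripper_width: 0.0538
```

The tin has touched the tray floor. I ease off slightly and open to 72 mm.

Call:
servo_tool --targets "0 0 -0.0008 0; 0 0 -0.0008 0"

```text
t: 15.65
tcp_pos: [0.4903, 0.282, 0.0067]
tool_rot: [0.0, 0.16, 0.987, 0.0]
ft_force: [0.8, -0.4, 2.4]
gripper_width: 0.0535
```

Call:
servo_tool --targets "0 0 0 0; 0 0 0 0; 0 0 0 0; 0 0 0 0; 0 0 0 0" --hand 0.072

```text
t: 16.15
tcp_pos: [0.4902, 0.282, 0.0066]
tool_rot: [-0.0, 0.16, 0.987, -0.0]
ft_force: [-0.4, 0.1, -0.6]
gripper_width: 0.072
```

Call:
servo_tool --targets "0 0 -0.005 0; 0 0 -0.02 0; 0 0 -0.05 0; 0 0 -0.09 0; 0 0 -0.13 0"

```text
t: 16.65
tcp_pos: [0.4898, 0.2818, 0.1382]
tool_rot: [-0.0, 0.16, 0.987, -0.0]
ft_force: [0.5, -0.1, -0.2]
gripper_width: 0.0723
```

Call:
servo_tool --targets "0.02 0 -0.02 0; 0.06 0 -0.03 0; 0.10 0 -0.04 0; 0.12 0 -0.04 0; 0.12 0 -0.04 0"

```text
t: 17.15
tcp_pos: [0.3741, 0.3202, 0.1776]
tool_rot: [0.0, 0.158, 0.987, 0.0]
ft_force: [0.0, -0.7, 0.2]
gripper_width: 0.0718
```

```bash
python3 w.py wrist9; python3 -c "
from h import *
for n in('top','scene'):
  f=grab_frame(n); save(n+'9',f); pickle.dump(f,open(n+'9.pkl','wb'))
go(.4,.3,.2,161.6)"
```

```text
t 17.3 tcp [377.  319.8 176.9] ang 161.64 tilt [ 1.1e-03  1.0e-04 -1.0e+00] F [-0.32 -0.24 -0.63] w 0.072 qp [ 0.68  0.22  1.8  -0.    1.12 -0.57]
delta mm [-28.  -11.5 -23. ] yaw 0.04
```

View pics/wrist9.png

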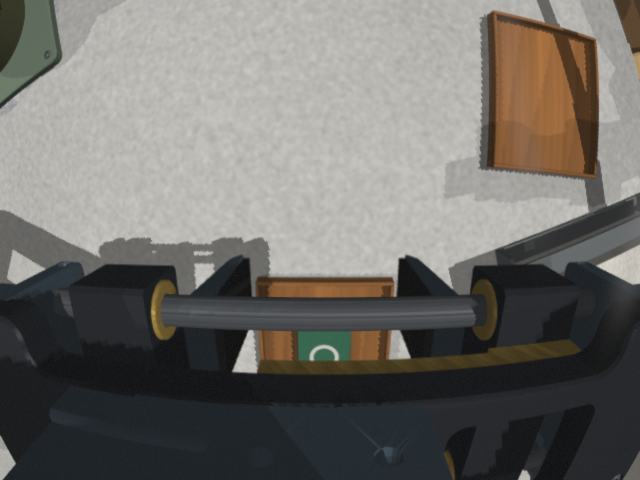

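View pics/scene9.png

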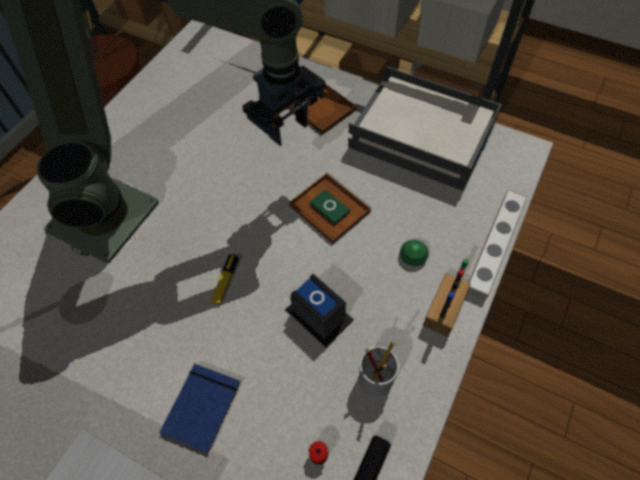

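View pics/top9.png

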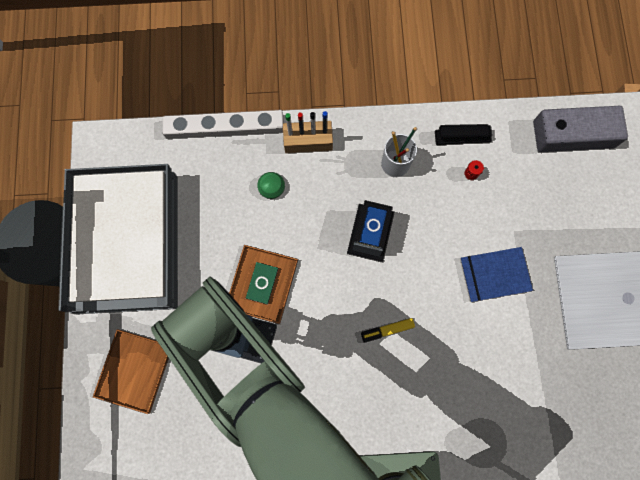

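The green tin lies centred and lengthwise in the near tray (scene (330,206), top (262,283)), the blue tin fills the caddy window (scene (317,298)), and the other things are where they were. One numeric check follows, then I hand the job in.

```bash
python3 - <<'E'
from h import *
pre=open('m.py').read().split("H,S,V=")[0].split("hsv=")[1]
def run(fn,tinbox,cadbox,hlbox):
    global W
    f=pickle.load(open(fn,'rb')); W=world(f); hsv=cv2.cvtColor(f['pixels'],cv2.COLOR_RGB2HSV); H,S=hsv[...,0],hsv[...,1]
    for nm,b,m in(('green',tinbox,(H>60)&(H<95)&(S>80)),('blue',cadbox,(H>100)&(H<130)&(S>110)&(W[...,2]>.07)),('hl',hlbox,(W[...,2]>.01)&(W[...,2]<.03))):
        u0,u1,v0,v1=b; p=W[v0:v1,u0:u1][m[v0:v1,u0:u1]]
        r=cv2.minAreaRect((p[:,:2]*1000).astype(np.float32)); k=np.polyfit(*(p[:,:2].T),1)
        A=np.c_[p[:,:2],np.ones(len(p))]; pl=np.linalg.lstsq(A,p[:,2],rcond=None)[0]
        print(fn,nm,np.round(r[0],1),np.round(r[1],1),round(r[2],1),'z',round(np.median(p[:,2])*1e3,1),'slopes',np.round(pl[:2],3))
run('scene9.pkl',(295,365,180,235),(275,365,260,350),(205,245,245,310))
run('top9.pkl',(230,300,240,320),(330,410,190,275),(355,420,312,346))
E
python3 -c "
from bench import ticket; print(ticket.close_job())"
```

```text
scene9.pkl green [685.7 -18.9] [ 90.5 790.1] 31.6 z 18.2 slopes [ 0.033 -1.196]
scene9.pkl blue [ 735.1 -154.7] [ 80.6 501.5] 37.1 z 90.8 slopes [ 0.023 -2.185]
scene9.pkl hl [378.6 -12.2] [ 26.7 128.5] 11.9 z 15.8 slopes [-0.041  0.021]
top9.pkl green [471.8 279. ] [ 67.1 156.6] 82.6 z 18.4 slopes [-0.136 -0.11 ]
top9.pkl blue [473.1  57.1] [ 48.3 378.5] 70.5 z 91.2 slopes [-0.583  0.499]
top9.pkl hl [367.7 -18.3] [ 58.  127.5] 19.4 z 16.6 slopes [0.006 0.028]
the job is handed in; nothing more can be done
None
```

My last check let in stray depth pixels, so its rectangles and slopes are meaningless. I redo it offline from the saved pictures with outliers removed.

```bash
python3 - <<'E'
from h import *
for fn,bs in(('scene9.pkl',((295,365,180,235),(275,365,260,350))),('top9.pkl',((230,300,240,320),(330,410,190,275)))):
    f=pickle.load(open(fn,'rb')); W=world(f); hsv=cv2.cvtColor(f['pixels'],cv2.COLOR_RGB2HSV); H,S=hsv[...,0],hsv[...,1]
    for nm,b,m,z in(('green',bs[0],(H>60)&(H<95)&(S>80),.018),('blue',bs[1],(H>100)&(H<130)&(S>80),.09)):
        m=(m&(abs(W[...,2]-z)<.007)).astype(np.uint8); m=cv2.morphologyEx(m,cv2.MORPH_OPEN,np.ones((3,3),np.uint8))>0
        u0,u1,v0,v1=b; p=W[v0:v1,u0:u1][m[v0:v1,u0:u1]]
        r=cv2.minAreaRect((p[:,:2]*1000).astype(np.float32)); pl=np.linalg.lstsq(np.c_[p[:,:2],np.ones(len(p))],p[:,2],rcond=None)[0]
        print(fn,nm,np.round(r[0],1),np.round(r[1],1),round(r[2],1),'z',round(np.median(p[:,2])*1e3,1),'slopes',np.round(pl[:2],3))
E
```

```text
scene9.pkl green [506.  274.5] [51.8 89. ] 70.4 z 18.1 slopes [0.006 0.014]
scene9.pkl blue [610.9   9.8] [48.5 88. ] 73.4 z 90.8 slopes [-0.    -0.028]
top9.pkl green [503.2 275. ] [53.6 88.5] 72.4 z 18.4 slopes [-0.001 -0.003]
top9.pkl blue [609.6   9. ] [45.7 88.7] 73.0 z 91.2 slopes [-0.001 -0.012]
```

The green tin is out of the caddy and lying flat in the tray, and I handed the job in after about 17 s of the allowed 61 s. I pressed the lid about 1.5–2 mm down with roughly 8.5–9 N and slid it 58 mm forward. Then I gripped it across its width (54 mm), pulled it clear and set it down with light contact.

- **Tray:** I used the one nearer the base, 0.57 m away against 0.66 m for the look-alike.
- **Green tin:** its centre is within about 4 mm of the tray's, and its angle within about 1° of the tray's length. Its lid is at 18 mm, as it should be, and level.
- **Next tin:** the blue tin's lid is at 91 mm, flat under the lips and parallel to the caddy.
- **Other things:** in the last pictures they stand where they were. The highlighter's position agreed with the start from the scene camera, within about 3 mm.

My first numeric check, made just before handing in, was spoiled by stray depth pixels and disagreed. At that point only the pictures and the lid heights showed that all was well. The tin positions and angles above come from redoing that check afterwards on the same saved pictures. In the top view the highlighter was shadowed by the arm and never gave a usable number.

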